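# Free and try the bucket of a tipping-bucket rain gauge

## Robot

A 6-joint arm with a two-finger parallel gripper is mounted at the origin on a cart in front of the work surface, level with it; the furniture and walls round the work are solid. World frame = base frame: x ahead of the robot, y to its left, z up, the work surface at z = 0. Lengths are in m, angles in rad, forces in N, time in s.
With the tool pointing down it reaches from about 0.325 to 1 m from the base axis. Payload 5.1 kg.
Tool frame: the origin (TCP) lies between the finger pads; the fingertips stand 8 mm ahead of it and the grasp point (between the pads) lies 11 mm behind it (manip.nose_length is the distance from the TCP to the fingertips, in m); z points along the fingers, y is the direction in which the jaws open and shut (so a half turn about z gives the same grasp; the last joint's range is limited). The gripper opens to 85 mm and grips with 20 to 120 N. Pads are 22 mm wide; open, the fingers measure 114 mm over their backs; the gripper's body (76 mm by 85 mm) begins 54 mm behind the grasp point. The pads swing forward as they close: fully open they stand 13 mm farther back than shut.
Start: joints at [-1.279, 0.124, 1.65, -0, 1.367, -0.083], TCP at [0.238, -0.605, 0.239] pointing down, gripper open.
Joint ranges: [-2.61, 2.61], [-1.02, 2.33], [0.03, 2.71], [-1.35, 4.49], [0.32, 2.68], [-2.91, 2.91]. Speed limits (rad/s): [2.57, 2.57, 3.14, 3.14, 3.14, 3.14].

## Interface

Orientations are given as a rotation vector (axis times angle).
In Python, from station import manip, read_camera, camera_model gives the robot as it stands.
- The arm moves only by the shell command python3 -m pendant 'ROWS' [OPENING] [FORCE]. ROWS is JSON, a list of rows, each an object of numbers: "dx", "dy", "dz": the shift along the tool's x, y, z in mm; "twist": the turn about the tool's z in rad. A call has 1 to 12 rows; each row is the pose to reach, as a shift and turn from the pose commanded when the call began, along the tool's axes at that moment; what a row does not reach only later rows make up. A row lasts 1/12 s, in which the tool goes at most 41.7 mm and 7.16 degrees, less where a joint would pass 70% of its speed; a pose out of reach is approached as far as the arm can. A call with a gripper value outside its range is refused whole. OPENING is the finger opening in mm, from 0 to 85.4, set as the call begins (- or left out, the last holds). The fingers move at their own pace and stop on an object; FORCE is the grip in N (left out, the last holds). Time passes only in rows, so rows that repeat a pose let the fingers close. It gives the time, the measured TCP pose, the force and the opening at its end, in the units of the state.
- manip.observe(): the state, without advancing time (a new reading comes with each control period).
- read_camera(name): name is "scene" or "top"; returns (picture, depth): 400x640x3 uint8, blue, green, red; 400x640 float32, m along the optical axis (not along the pixel's ray), 0 where there is no reading.
- camera_model(name): a dict with "fx", "fy", "cx", "cy" (pixels), "eye" and "orientation" of the camera in the world. Camera axes: x right, y down, z forward; pixel columns grow to the right and rows downward; lengths in m; the calibration is good to about 2 mm. A picture is of the moment at which its call begins. camera_model takes no time and is no camera call.
- manip.close_job(): hands the job in, once; it reports no verdict.
The state is a dict: "clock": time; "qpos": joint angles; "joint_velocities": joint speeds; "effort": joint torques, N m; "position": TCP position; "eef_rot": TCP orientation; "ft_force": force on the tool from outside, world axes, zero at the start; "wrist_torque": the same for the moment, N m; "grip_width": opening from 0.0 (shut) to 1.0 (fully open).
Only numpy, scipy, OpenCV 4.12 (cv2) and the standard library are available. Lean on these libraries where they do the work, as an engineer would, in place of code of your own. Each camera call takes 0.05 s, during which the arm holds its last target.

## Task

The open rain gauge has come back to the bench and must be made ready for calibration. With a fingertip, push the thumb pin of the transit latch to swing the latch right aside, clear of the bucket; then push the raised end of the tipping bucket down until the bucket tips over onto its other stop, and push it back the same way, so that it finally rests on the stop where it lay at first. Only push, gently: do not lift the gauge or shove it out of its place, and leave the things round it alone.

Things in the scene. Friction and masses are not known exactly. Their poses are not given: they have to be found in the camera images.
- gauge: rain gauge without its housing, about 1.8 kg, standing loose on the bench: round cast plate, 202 mm in diameter, on three short feet, plate top 24 mm above the bench. Origin on the bench under the plate's centre; z up, x along the bucket's length, y along its axle. Fixed rubber-tipped stop screws at x = +40 and -40 mm carry the bucket's lower end
- axle (a point): middle of the bucket's axle, 80 mm above the gauge's origin, same axes. The axle is held by two upright steel cheeks at y = +35 and -35 mm, 24 mm wide along x, tops 102 mm above the bench. The bucket's upright dividing plate reaches 50 mm above the axle and leans with it
- tipper (a joint): tilt of the steel bucket, rad: +0.30 = +x end down on its stop (the start), 0 = level, -0.30 = -x end down on the other stop. Two open scoops, 130 mm long (65 each side of the axle), 50 wide; each floor rises outward 6 degrees when level and ends in a bare flat lip 25 mm long; 46 mm between the side walls. Top-heavy: past level it drops over by itself and stays; under 1 N on the lip unless latched
- lip_a (a point): top of the flat lip at the bucket's +x end (the end under the latch at the start), middle of its width, 60 mm out along the floor, 5 mm from the edge; about 73 mm above the bench when down, 91 mm when level, 108 mm when raised
- lip_b (a point): the same at the bucket's -x end
- latch (a joint): angle of the dark steel transit latch (strip 14 mm wide, 3 thick, underside 76 mm above the bench) about its upright post, rad: 0 = tongue over the bucket's +x lip, blocking it; grows anticlockwise from above; 1.5 = end stop, tongue pointing away from the bucket. Clear of the bucket from about 0.7; right aside means 0.8 or more. Light friction: about 1 N on the pin; stays where it is left
- latch_post (a point): top of the post on which the latch turns, at x = +60, y = +45 mm in the gauge's frame, 84 mm above the bench; brass nut 16 mm in diameter, screw end 4 mm higher
- latch_pin (a point): top of the latch's thumb pin, 115 mm above the bench, 38 mm from the post's axis, opposite the tongue: black knob 15 mm in diameter, 12 high, on a 9 mm upright pin. At latch angle t it is at x = 60 - 38 sin t, y = 45 + 38 cos t (mm, gauge frame): push it from its +x side toward -x, round the post
- vial_a: sample vial with red cap, 28 mm in diameter, 65 mm high, bystander; origin at the centre of its underside
- vial_b: sample vial with black cap, 24 mm in diameter, 57 mm high, bystander; origin at the centre of its underside
- vial_c: sample vial with white cap, 34 mm in diameter, 77 mm high, bystander; origin at the centre of its underside
- tin_a: lidded aluminium moisture tin, 69 mm in diameter, 44 mm high, bystander; origin at the centre of its underside
- loupe: folding steel hand lens, 46 x 28 mm, 16 mm high, lying flat, bystander; origin at the centre of its underside

How it is judged:
On the way, in this order (a step that is already met when the one before it is completed fails the run):
1. the latch has been swung right aside, clear of the bucket (value of joint latch above 0.8 rad), for 0.1 s.
2. the bucket has been tipped over and rests on its other stop (value of joint tipper below -0.26 rad), for 0.2 s.
3. the bucket has been tipped back and rests on its first stop (value of joint tipper above 0.26 rad), for 0.2 s.
At the end, for the whole second after the job is handed in: latch at 0.8 rad or more, bucket resting with its +x end on the stop (0.26 rad or more), gauge level and within 20 mm of where it stood (value of joint latch above 0.8 rad and value of joint tipper above 0.26 rad and distance of gauge from where it was at the start of the episode below 0.02 m and angle between gauge's own z axis and vertical below 0.03 rad and linear speed of gauge below 0.01 m/s); the robot touches nothing.
It fails at once if the gauge is lifted or tipped up (height (world z) of gauge above 0.006 m or angle between gauge's own z axis and vertical above 0.06 rad).
It fails at once if the gauge is shoved more than 20 mm out of its place (distance of gauge from where it was at the start of the episode above 0.02 m).
It fails at once if the gauge or its bucket is pushed hard (over 25 N) (contact force between any of the fingers, the arm and gauge above 25 N).
It fails at once if a vial, the tin or the hand lens is disturbed (distance of any of vial_a, vial_b, vial_c, tin_a, loupe from where it was at the start of the episode above 0.015 m).
It also fails if it takes over 48 s, if anything falls off the work surface, if the arm or the gripper's body presses on something with over 40 N, if the wrist force passes 120 N, or if a joint passes its speed limit or range.

## Working session

There is one attempt and no reset: what is moved stays moved. The work goes in short steps, Python scripts to look and compute and a shell command to move; the robot and the scene stay as the last step left them, time stands still between calls to the robot, and variables do not carry over. Pictures are saved under pics/ and viewed, and the job is handed in when it is done.

```bash
mkdir -p pics; ls; python3 - <<'E'
from station import manip, read_camera, camera_model
import cv2,numpy as np
for n in("scene","top"):
    p,d=read_camera(n); cv2.imwrite(f"pics/{n}0.png",p); np.save(f"pics/{n}0.npy",d)
    print(n,camera_model(n))
s=manip.observe();print(s, manip.nose_length)
E
```

```text
pics
scene {'fx': 471.3652287347623, 'fy': 471.3652287347623, 'cx': 316.05197806646714, 'cy': 195.28427051938488, 'eye': array([-0.60644773,  0.57116471,  0.73961296]), 'orientation': array([-1.17811888,  1.9510695 , -1.17770603])}
top {'fx': 385.3739168944022, 'fy': 385.3739168944022, 'cx': 318.97253339407126, 'cy': 199.71436012953131, 'eye': array([0.39879574, 0.03660534, 1.31308382]), 'orientation': array([-2.2008392 ,  2.13587221, -0.12307821])}
{'clock': 0.1, 'qpos': array([-1.27861801e+00,  1.24448859e-01,  1.65157512e+00,  1.35830924e-06,
        1.36751076e+00, -8.25893768e-02]), 'joint_velocities': array([ 0.00173445, -0.00076794, -0.00464579,  0.00175602,  0.00069406,
       -0.00133829]), 'effort': array([ 5.88532384e-04, -4.24930894e+01, -3.66654825e+01, -1.01117672e-05,
        3.93042021e-03, -2.84358435e-06]), 'position': array([ 0.23775587, -0.60435971,  0.23814786]), 'eef_rot': array([-3.08470125e+00, -5.84884461e-01,  3.16830324e-04]), 'ft_force': array([-0.30069891, -0.35953073,  0.00777847]), 'wrist_torque': array([0.02789752, 0.04485989, 0.03354722]), 'grip_width': 1.0010334024351688} 0.008
```

View pics/scene0.png

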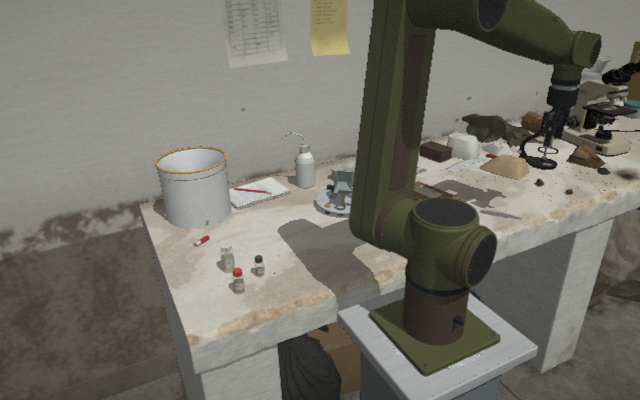

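View pics/top0.png

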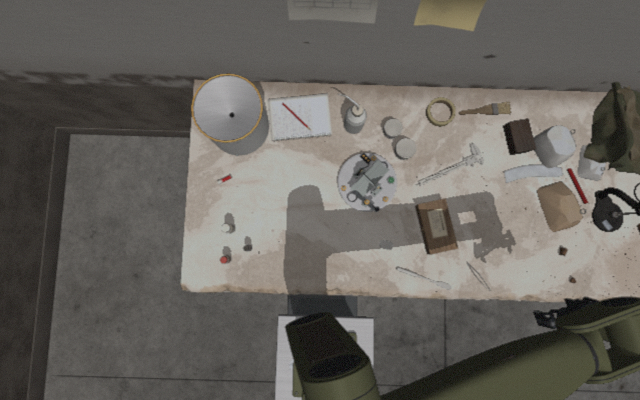

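The gauge is at about (367,180) in the top view, and the arm partly hides it in the scene view. I'll zoom in.

```bash
python3 - <<'E'
import cv2,numpy as np
p=cv2.imread("pics/top0.png")
c=p[140:225,325:425]; cv2.imwrite("pics/z1.png",cv2.resize(c,(800,680),interpolation=cv2.INTER_CUBIC)[:600] if 0 else cv2.resize(c,(700,595),interpolation=cv2.INTER_CUBIC))
p=cv2.imread("pics/scene0.png")
c=p[150:230,300:370]; cv2.imwrite("pics/z2.png",cv2.resize(c,(525,600),interpolation=cv2.INTER_CUBIC))
E
```

```text
(no output)
```

View pics/z1.png

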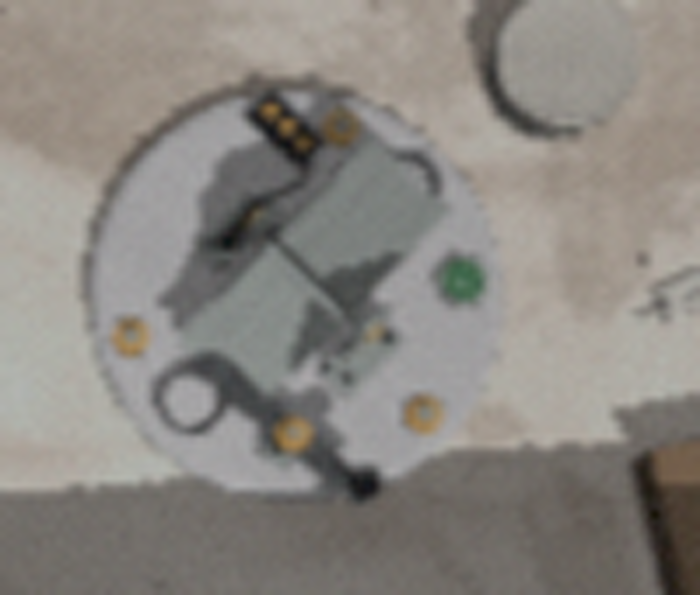

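View pics/z2.png

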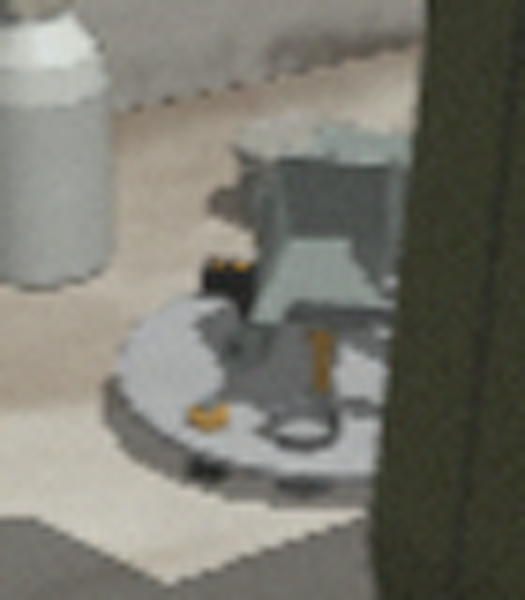

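The bucket's +x end points to lower left in the zoom. The post nut is at about px (366.9,201.9), the knob at (376.9,209), and the round plate is centred near (366,181).

```bash
cat > h.py <<'E'
import numpy as np,cv2
from scipy.spatial.transform import Rotation as R
from station import camera_model
def ray(n,u,v):
    m=camera_model(n);d=R.from_rotvec(m['orientation']).as_matrix()@np.array([(u-m['cx'])/m['fx'],(v-m['cy'])/m['fy'],1]);return np.array(m['eye']),d
def onz(n,u,v,z):
    e,d=ray(n,u,v);return e+d*(z-e[2])/d[2]
def pt(n,u,v,dep):
    e,d=ray(n,u,v);return e+d*dep
def proj(n,P):
    m=camera_model(n);c=R.from_rotvec(m['orientation']).as_matrix().T@(np.array(P)-m['eye']);return m['fx']*c[0]/c[2]+m['cx'],m['fy']*c[1]/c[2]+m['cy']
E
python3 - <<'E'
from h import *
p=cv2.imread("pics/top0.png");d=np.load("pics/top0.npy")
# plate: 3D cloud heights
v,u=np.mgrid[140:225,325:425]
m=camera_model('top');M=R.from_rotvec(m['orientation']).as_matrix()
D=d[140:225,325:425]
P=np.stack([(u-m['cx'])/m['fx']*D,(v-m['cy'])/m['fy']*D,D],-1)@M.T+m['eye']
Z=P[...,2]
np.set_printoptions(precision=4,suppress=True)
pm=((Z>0.016)&(Z<0.03)).astype(np.uint8)
print(pm.sum())
hm=((Z>0.012)&(Z<0.16)).astype(np.uint8)
n,l,st,c=cv2.connectedComponentsWithStats(hm);print(st,c)
k=1+np.argmax(st[1:,4]);
cn=max(cv2.findContours((l==k).astype(np.uint8),0,1)[0],key=cv2.contourArea)
pp=np.array([onz('top',a+325,b+140,.024)[:2] for a,b in cn[:,0]])
# fit circle r=.101 robust
from scipy.optimize import least_squares
r=least_squares(lambda q:np.hypot(*(pp-q).T)-.101,pp.mean(0),loss='soft_l1',f_scale=.002);print('centre',r.x,np.abs(r.fun).mean())
A=np.c_[pp,np.ones(len(pp))];s=np.linalg.lstsq(A,(pp**2).sum(1),rcond=None)[0];print(s[:2]/2,np.sqrt(s[2]+(s[:2]**2).sum()/4))
post=onz('top',325+293/7,140+433/7,.086);pin=onz('top',325+363/7,140+483/7,.115);print('post',post,'pin',pin,np.hypot(*(post-pin)[:2]),'r',np.hypot(*(post[:2]-r.x)))
a=np.arctan2(*(post[:2]-r.x)[::-1])-np.arctan2(45,60);print('yaw from post',a)
pa=np.arctan2(*(pin-post)[:2][::-1]);print('latch t',pa-a-np.pi/2)
vis=np.clip((Z-0)/.15*255,0,255).astype(np.uint8)
cv2.imwrite("pics/z3.png",cv2.resize(cv2.applyColorMap(vis,cv2.COLORMAP_JET),(700,595),interpolation=cv2.INTER_NEAREST))
for du,dv in((367,202),(377,209),(376,208)):print(du,dv,Z[dv-140-2:dv-140+3,du-325-2:du-325+3])
E
```

```text
1756
[[   0    0  100   85 5273]
 [  69    0   22   19  340]
 [  12   13   60   59 2724]
 [  90   63   10   22  163]] [[50.3068 43.2831]
 [79.5147  8.6853]
 [41.4317 41.8465]
 [95.6258 72.546 ]]
centre [ 0.6048 -0.1273] 0.002117667927045034
[ 0.6049 -0.1272] 0.0990254523769534
post [ 0.5294 -0.1218  0.086 ] pin [ 0.5049 -0.1497  0.115 ] 0.03713674986570459 r 0.07560035732160332
yaw from post 2.425684363846371
latch t -6.289841087564768
367 202 [[0.0855 0.0816 0.0833 0.0259 0.0227]
 [0.0864 0.0911 0.0859 0.0849 0.0262]
 [0.0796 0.0892 0.0861 0.0856 0.081 ]
 [0.0857 0.0827 0.0829 0.0789 0.0791]
 [0.0516 0.08   0.0775 0.0788 0.0786]]
377 209 [[ 0.113   0.1129  0.1129  0.1138  0.022 ]
 [ 0.1122  0.1143  0.1141  0.1176  0.0187]
 [ 0.1177  0.1136  0.109   0.1172 -0.0037]
 [ 0.1139  0.1125  0.1158  0.1143 -0.004 ]
 [ 0.0782  0.0798  0.0034 -0.0001 -0.0067]]
376 208 [[0.0793 0.023  0.1118 0.1143 0.0182]
 [0.0789 0.113  0.1129 0.1129 0.1138]
 [0.1075 0.1122 0.1143 0.1141 0.1176]
 [0.1009 0.1177 0.1136 0.109  0.1172]
 [0.0777 0.1139 0.1125 0.1158 0.1143]]
```

View pics/z3.png

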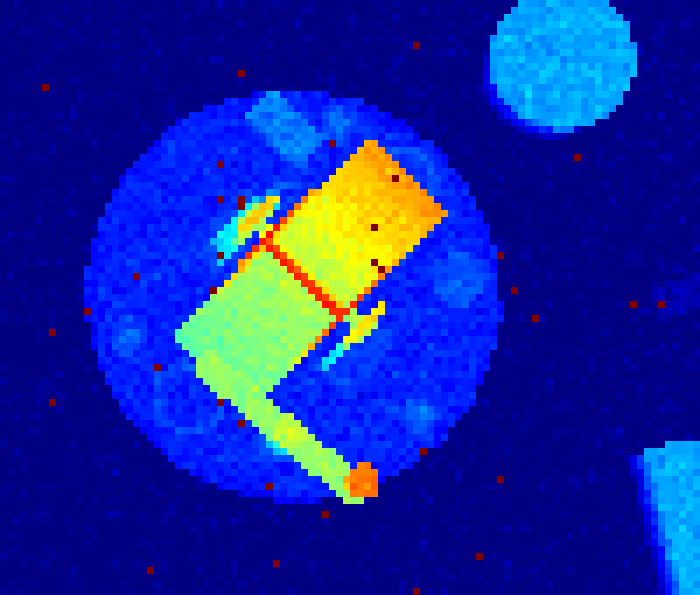

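Depth agrees: post 75.6 mm from the plate centre (75 expected), pin radius 37.1 mm (38 expected), latch angle about 0, yaw 139°. Next I'll check heights along the transit path and compute the first move.

```bash
cat >> h.py <<'E'
O=np.array([.6048,-.1273,0]);YAW=2.4257
ex=np.array([np.cos(YAW),np.sin(YAW),0]);ey=np.array([-np.sin(YAW),np.cos(YAW),0]);ez=np.array([0,0,1.])
def G(x,y,z): return O+(ex*x+ey*y+ez*z)/1000
def toG(P): d=(np.array(P)-O)*1000; return np.array([d@ex,d@ey,d[2]])
def delta(target):
    from station import manip
    s=manip.observe();M=R.from_rotvec(s['eef_rot']).as_matrix()
    return M.T@(np.array(target)-s['position'])*1000
def yaw():
    from station import manip
    M=R.from_rotvec(manip.observe()['eef_rot']).as_matrix();return np.arctan2(M[1,0],M[0,0]),M[2,2]
def st():
    from station import manip
    s=manip.observe();print('t',s['clock'],'tcpG',toG(s['position']).round(1),'F',s['ft_force'].round(2),'yaw',np.round(yaw(),3),'yawG',round(YAW,3),'grip',round(s['grip_width'],3),'q',s['qpos'].round(2))
E
python3 - <<'E'
from h import *
from station import manip
np.set_printoptions(precision=4,suppress=True)
st();t=G(92,84,220);print(t,delta(t),'twist',yaw()[0]-(YAW-np.pi))
d=np.load("pics/top0.npy")
m=camera_model('top');M=R.from_rotvec(m['orientation']).as_matrix();v,u=np.mgrid[0:400,0:640]
P=np.stack([(u-m['cx'])/m['fx']*d,(v-m['cy'])/m['fy']*d,d],-1)@M.T+m['eye']
# height along path band
a=np.array([.238,-.605]);b=t[:2];n=(b-a)/np.linalg.norm(b-a)
q=P[...,:2]-a;s=q@n;o=np.abs(q@np.array([-n[1],n[0]]))
for k in np.arange(0,.6,.05):
    mm=(o<.08)&(s>k)&(s<k+.05)&(d>0);print(round(k,2),np.percentile(P[...,2][mm],[50,98]) if mm.sum() else None)
E
```

```text
t 0.1 tcpG [-36.2 600.8 238.1] F [-0.3  -0.36  0.01] yaw [ 0.375 -1.   ] yawG 2.426 grip 1.001 q [-1.28  0.12  1.65  0.    1.37 -0.08]
[ 0.4803 -0.1303  0.22  ] [ 399.1992 -352.3519   18.8943] twist 1.0906599190044586
0.0 [0.5117 0.5583]
0.05 [0.5076 0.5732]
0.1 [0.5254 0.5758]
0.15 [0.0001 0.5437]
0.2 [0.0001 0.0454]
0.25 [0.0024 0.049 ]
0.3 [0.0023 0.0486]
0.35 [-0.0006  0.0449]
0.4 [-0.0003  0.0179]
0.45 [-0.0008  0.0132]
0.5 [0.0004 0.1125]
0.55 [0.003  0.0852]
```

```bash
python3 -m pendant '[{"dx":30,"dy":-26,"twist":0.09},{"dx":60,"dy":-53,"twist":0.18},{"dx":90,"dy":-79,"twist":0.27},{"dx":120,"dy":-106,"twist":0.36},{"dx":150,"dy":-132,"twist":0.45},{"dx":180,"dy":-159,"twist":0.54},{"dx":210,"dy":-185,"twist":0.63},{"dx":240,"dy":-212,"twist":0.72},{"dx":270,"dy":-238,"twist":0.81},{"dx":300,"dy":-265,"twist":0.90},{"dx":330,"dy":-291,"twist":1.0},{"dx":360,"dy":-318,"twist":1.09}]' 0 20; python3 - <<'E'
from h import *
st();print(delta(G(92,84,220)),yaw()[0]-(YAW-np.pi))
E
```

```text
t 0.1 tcpG [-36.2 600.8 238.1] F [-0.3  -0.36  0.01] yaw [ 0.375 -1.   ] yawG 2.426 grip 1.001 q [-1.28  0.12  1.65  0.    1.37 -0.08]
[ 399.19915798 -352.35187887   18.89430282] 1.0906599190044586invalid input
```

It was refused, possibly because a row must carry all four keys.

```bash
python3 -m pendant '[{"dx":30,"dy":-26,"dz":0,"twist":0.09},{"dx":60,"dy":-53,"dz":0,"twist":0.18},{"dx":90,"dy":-79,"dz":0,"twist":0.27},{"dx":120,"dy":-106,"dz":0,"twist":0.36},{"dx":150,"dy":-132,"dz":0,"twist":0.45},{"dx":180,"dy":-159,"dz":0,"twist":0.54},{"dx":210,"dy":-185,"dz":0,"twist":0.63},{"dx":240,"dy":-212,"dz":0,"twist":0.72},{"dx":270,"dy":-238,"dz":0,"twist":0.81},{"dx":300,"dy":-265,"dz":0,"twist":0.90},{"dx":330,"dy":-291,"dz":0,"twist":1.0},{"dx":360,"dy":-318,"dz":0,"twist":1.09}]' 0 20; python3 - <<'E'
from h import *
st();print(delta(G(92,84,220)),yaw()[0]-(YAW-np.pi))
E
```

```text
clock: 1.1
position: [0.4568, -0.1752, 0.239]
eef_rot: [2.94, -1.107, -0.0]
ft_force: [0.2, 0.4, 0.9]
grip_width: 0.003
t 1.1 tcpG [ 80.3 133.3 239. ] F [0.18 0.37 0.94] yaw [-0.72 -1.  ] yawG 2.426 grip 0.003 q [-0.48 -0.24  2.   -0.    1.38  1.81]
[-11.94607461 -49.25691755  19.02080649] -0.004318587681378716
```

```bash
python3 -m pendant '[{"dx":-6,"dy":-25,"dz":0,"twist":0},{"dx":-12,"dy":-49,"dz":0,"twist":0},{"dx":-12,"dy":-49,"dz":35,"twist":0},{"dx":-12,"dy":-49,"dz":70,"twist":0},{"dx":-12,"dy":-49,"dz":95,"twist":0},{"dx":-12,"dy":-49,"dz":95,"twist":0},{"dx":-12,"dy":-49,"dz":95,"twist":0}]'; python3 - <<'E'
from h import *
from station import read_camera
st()
for n in("scene","top"):
    p,d=read_camera(n); cv2.imwrite(f"pics/{n}1.png",p); np.save(f"pics/{n}1.npy",d)
    print(proj(n,G(60,83,115)))
a=cv2.resize(cv2.imread("pics/scene1.png")[140:230,290:400],(400,327),interpolation=2)
b=cv2.resize(cv2.imread("pics/top1.png")[140:225,325:425],(385,327),interpolation=2)
cv2.imwrite("pics/z4.png",np.hstack([a,b]))
E
```

```text
clock: 1.68
position: [0.4783, -0.1318, 0.1427]
eef_rot: [-2.943, 1.1, 0.007]
ft_force: [1.4, 0.2, -0.0]
grip_width: -0.0
t 1.6833 tcpG [ 92.5  86.4 142.7] F [ 1.36  0.2  -0.  ] yaw [-0.715 -1.   ] yawG 2.426 grip -0.0 q [-0.38 -0.14  2.08  0.    1.21  1.91]
(np.float64(367.6871100331999), np.float64(182.07461781714963))
(np.float64(377.13085295444785), np.float64(208.95378627646238))
```

View pics/z4.png

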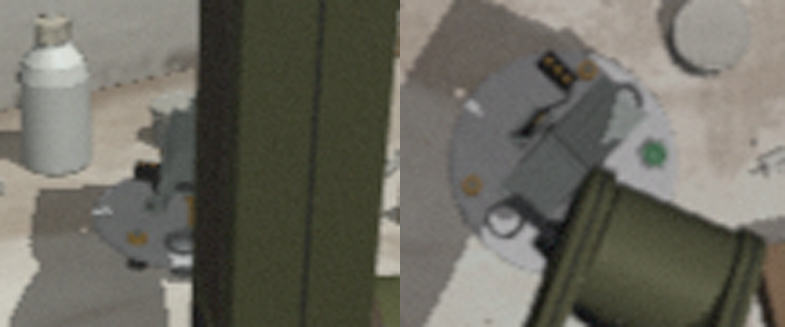

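```bash
python3 -m pendant '[{"dx":0,"dy":-1,"dz":18,"twist":0},{"dx":0,"dy":-2,"dz":36,"twist":0},{"dx":0,"dy":-2,"dz":36,"twist":0},{"dx":0,"dy":-2,"dz":36,"twist":0}]'; python3 - <<'E'
from h import *
st()
E
```

```text
clock: 2.12
position: [0.4814, -0.1312, 0.1097]
eef_rot: [2.943, -1.1, 0.002]
ft_force: [0.1, -0.5, 0.6]
grip_width: -0.001
t 2.1167 tcpG [ 90.5  83.9 109.7] F [ 0.13 -0.46  0.58] yaw [-0.715 -1.   ] yawG 2.426 grip -0.001 q [-0.37 -0.09  2.1  -0.    1.14  1.91]
```

```bash
python3 -m pendant '[{"dx":2,"dy":0,"dz":3,"twist":0},{"dx":5,"dy":0,"dz":3,"twist":0},{"dx":8,"dy":0,"dz":3,"twist":0},{"dx":11,"dy":0,"dz":3,"twist":0},{"dx":13,"dy":0,"dz":3,"twist":0},{"dx":16,"dy":-1,"dz":3,"twist":0},{"dx":19,"dy":-2,"dz":3,"twist":0},{"dx":22,"dy":-3,"dz":3,"twist":0}]'; python3 - <<'E'
from h import *
st()
E
```

```text
clock: 2.78
position: [0.4996, -0.1431, 0.1052]
eef_rot: [2.943, -1.1, -0.001]
ft_force: [-1.3, 0.5, 0.4]
grip_width: -0.001
t 2.7833 tcpG [ 69.   80.9 105.2] F [-1.29  0.54  0.37] yaw [-0.715 -1.   ] yawG 2.426 grip -0.001 q [-0.38 -0.04  2.06 -0.    1.13  1.9 ]
```

About 1.4 N against the motion, so the finger is on the pin. I'll continue.

```bash
python3 -m pendant '[{"dx":3,"dy":-1,"dz":0,"twist":0},{"dx":6,"dy":-2,"dz":0,"twist":0},{"dx":9,"dy":-3,"dz":0,"twist":0},{"dx":12,"dy":-4,"dz":0,"twist":0},{"dx":15,"dy":-6,"dz":0,"twist":0},{"dx":18,"dy":-8,"dz":0,"twist":0},{"dx":21,"dy":-10,"dz":0,"twist":0},{"dx":24,"dy":-11,"dz":0,"twist":0},{"dx":26,"dy":-11,"dz":0,"twist":0},{"dx":26,"dy":-11,"dz":0,"twist":0}]'; python3 - <<'E'
from h import *
st()
E
```

```text
clock: 3.62
position: [0.526, -0.15, 0.1049]
eef_rot: [-2.94, 1.098, 0.005]
ft_force: [-1.5, 5.9, 1.1]
grip_width: 0.002
t 3.6167 tcpG [ 44.5  68.9 104.9] F [-1.49  5.91  1.07] yaw [-0.715 -1.   ] yawG 2.426 grip 0.002 q [-0.38  0.02  1.99  0.    1.13  1.91]
```

The force has risen to about 6 N. I'll back off, lift, move aside to the right and look.

```bash
python3 -m pendant '[{"dx":-5,"dy":2,"dz":0,"twist":0},{"dx":-12,"dy":4,"dz":0,"twist":0},{"dx":-15,"dy":5,"dz":-30,"twist":0},{"dx":-15,"dy":5,"dz":-65,"twist":0},{"dx":-15,"dy":5,"dz":-100,"twist":0},{"dx":15,"dy":30,"dz":-110,"twist":0},{"dx":45,"dy":55,"dz":-110,"twist":0},{"dx":72,"dy":80,"dz":-110,"twist":0},{"dx":100,"dy":105,"dz":-110,"twist":0},{"dx":127,"dy":130,"dz":-110,"twist":0},{"dx":140,"dy":160,"dz":-110,"twist":0},{"dx":140,"dy":195,"dz":-110,"twist":0}]'; python3 - <<'E'
from h import *
from station import read_camera
st()
for n in("scene","top"):
    p,d=read_camera(n); cv2.imwrite(f"pics/{n}2.png",p); np.save(f"pics/{n}2.npy",d)
a=cv2.resize(cv2.imread("pics/scene2.png")[140:230,290:400],(400,327),interpolation=2)
b=cv2.resize(cv2.imread("pics/top2.png")[140:225,325:425],(385,327),interpolation=2)
cv2.imwrite("pics/z5.png",np.hstack([a,b]))
E
```

```text
clock: 4.62
position: [0.5047, -0.3933, 0.2155]
eef_rot: [2.942, -1.099, 0.003]
ft_force: [-0.5, 0.0, 0.1]
grip_width: 0.0
t 4.6167 tcpG [-99.  266.4 215.5] F [-0.51  0.03  0.13] yaw [-0.715 -1.   ] yawG 2.426 grip 0.0 q [-0.75  0.12  1.7  -0.    1.32  1.54]
```

View pics/z5.png

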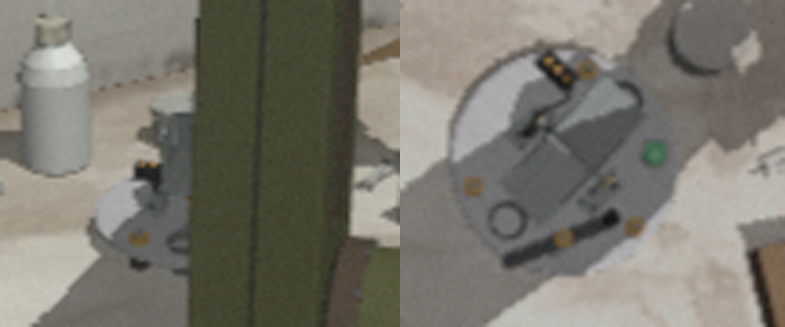

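The latch is clearly swung: knob at about px (380,196) in the top view, post at (367.6,201.6), tongue pointing away from the bucket. Now the angles, plus any gauge shift and any bystander shift.

```bash
cat >> h.py <<'E'
def cloud(n,d):
    m=camera_model(n);M=R.from_rotvec(m['orientation']).as_matrix();v,u=np.mgrid[0:d.shape[0],0:d.shape[1]]
    return np.stack([(u-m['cx'])/m['fx']*d,(v-m['cy'])/m['fy']*d,d],-1)@M.T+m['eye']
def fit(d):
    from scipy.optimize import least_squares
    P=cloud('top',d)[140:225,325:425];Z=P[...,2]
    n,l,s,c=cv2.connectedComponentsWithStats(((Z>.012)&(Z<.16)).astype(np.uint8),connectivity=4)
    k=l[41,41]; cn=max(cv2.findContours((l==k).astype(np.uint8),0,1)[0],key=cv2.contourArea)
    pp=np.array([onz('top',a+325,b+140,.024)[:2] for a,b in cn[:,0]])
    return least_squares(lambda q:np.hypot(*(pp-q).T)-.101,pp.mean(0),loss='soft_l1',f_scale=.002).x
E
python3 - <<'E'
from h import *
np.set_printoptions(precision=4,suppress=True)
d0=np.load('pics/top0.npy');d=np.load('pics/top2.npy')
print(fit(d0),fit(d))
P=cloud('top',d);Q=((P-O)*1000).reshape(-1,3);g=np.c_[Q@ex,Q@ey,Q[:,2]]
m=(g[:,2]>104)&(g[:,2]<122)&(np.hypot(g[:,0]-60,g[:,1]-45)<50)&(g[:,1]>42);k=np.median(g[m],0);print('knob',m.sum(),k,'t',np.arctan2(60-k[0],k[1]-45))
m=(g[:,2]>72)&(g[:,2]<84)&(np.hypot(g[:,0]-60,g[:,1]-45)<60)&(g[:,1]>32)&(g[:,0]>75);print('tongue',g[m].mean(0),m.sum())
for x in(-60,-50,50,60):
    m=(abs(g[:,0]-x)<4)&(abs(g[:,1])<15)&(g[:,2]>50);print(x,np.median(g[m,2]))
E
```

```text
[ 0.6048 -0.1273] [ 0.6051 -0.1283]
knob 21 [ 25.4364  60.1514 113.6924] t 1.1576625386206045
tongue [84.3027 36.3053 80.0169] 14
-60 110.29598420368103
-50 105.02460162382388
50 72.85511568334002
60 70.94109541097848
```

Latch at about 1.16 rad, gauge moved 1 mm or less, bucket still at its start tilt. Next I go over lip_b.

```bash
python3 -m pendant '[{"dx":-6,"dy":-35,"dz":0,"twist":0},{"dx":-12,"dy":-70,"dz":0,"twist":0},{"dx":-18,"dy":-105,"dz":0,"twist":0},{"dx":-24,"dy":-140,"dz":0,"twist":0},{"dx":-30,"dy":-175,"dz":0,"twist":0},{"dx":-36,"dy":-210,"dz":0,"twist":0},{"dx":-42,"dy":-245,"dz":0,"twist":0},{"dx":-45,"dy":-266,"dz":0,"twist":0},{"dx":-45,"dy":-266,"dz":35,"twist":0},{"dx":-45,"dy":-266,"dz":70,"twist":0},{"dx":-45,"dy":-266,"dz":80,"twist":0},{"dx":-45,"dy":-266,"dz":80,"twist":0}]'; python3 - <<'E'
from h import *
st()
E
```

```text
clock: 5.72
position: [0.6417, -0.1589, 0.1307]
eef_rot: [2.943, -1.099, -0.013]
ft_force: [-0.6, -0.7, -1.0]
grip_width: -0.0
t 5.7167 tcpG [-48.6  -0.4 130.7] F [-0.59 -0.7  -1.03] yaw [-0.715 -1.   ] yawG 2.426 grip -0.0 q [-0.32  0.24  1.71 -0.    1.2   1.96]
```

```bash
python3 -m pendant '[{"dx":5,"dy":0,"dz":0,"twist":0},{"dx":5,"dy":0,"dz":0,"twist":0},{"dx":5,"dy":0,"dz":4,"twist":0},{"dx":5,"dy":0,"dz":8,"twist":0},{"dx":5,"dy":0,"dz":12,"twist":0},{"dx":5,"dy":0,"dz":14,"twist":0},{"dx":5,"dy":0,"dz":16,"twist":0},{"dx":5,"dy":0,"dz":18,"twist":0},{"dx":5,"dy":0,"dz":20,"twist":0}]'; python3 - <<'E'
from h import *
st()
E
```

```text
clock: 6.47
position: [0.6484, -0.1637, 0.1151]
eef_rot: [2.943, -1.1, 0.0]
ft_force: [-0.6, 0.5, 0.5]
grip_width: 0.001
t 6.4667 tcpG [-56.8  -1.1 115.1] F [-0.58  0.48  0.53] yaw [-0.715 -1.   ] yawG 2.426 grip 0.001 q [-0.33  0.26  1.71 -0.    1.17  1.96]
```

```bash
python3 -m pendant '[{"dx":-1,"dy":1,"dz":2,"twist":0},{"dx":-2,"dy":1,"dz":5,"twist":0},{"dx":-2,"dy":1,"dz":8,"twist":0},{"dx":-2,"dy":1,"dz":11,"twist":0},{"dx":-2,"dy":1,"dz":14,"twist":0},{"dx":-2,"dy":1,"dz":17,"twist":0},{"dx":-2,"dy":1,"dz":20,"twist":0},{"dx":-2,"dy":1,"dz":23,"twist":0},{"dx":-2,"dy":1,"dz":25,"twist":0},{"dx":-2,"dy":1,"dz":25,"twist":0},{"dx":-2,"dy":1,"dz":25,"twist":0}]'; python3 - <<'E'
from h import *
st()
E
```

```text
clock: 7.38
position: [0.6461, -0.1631, 0.0901]
eef_rot: [2.943, -1.1, -0.001]
ft_force: [0.3, -0.7, 0.1]
grip_width: -0.001
t 7.3833 tcpG [-54.7  -0.1  90.1] F [ 0.28 -0.74  0.13] yaw [-0.715 -1.   ] yawG 2.426 grip -0.001 q [-0.33  0.29  1.72 -0.    1.13  1.96]
```

```bash
python3 -m pendant '[{"dx":0,"dy":0,"dz":-30,"twist":0},{"dx":0,"dy":0,"dz":-65,"twist":0},{"dx":0,"dy":0,"dz":-100,"twist":0},{"dx":0,"dy":20,"dz":-125,"twist":0},{"dx":0,"dy":55,"dz":-125,"twist":0},{"dx":0,"dy":90,"dz":-125,"twist":0},{"dx":0,"dy":125,"dz":-125,"twist":0},{"dx":0,"dy":160,"dz":-125,"twist":0},{"dx":0,"dy":195,"dz":-125,"twist":0},{"dx":0,"dy":230,"dz":-125,"twist":0},{"dx":0,"dy":230,"dz":-125,"twist":0}]'; cat > look.py <<'E'
from h import *
import sys
from station import read_camera
np.set_printoptions(precision=4,suppress=True)
k=sys.argv[1];st()
p,d=read_camera('top');cv2.imwrite(f"pics/top{k}.png",p);np.save(f"pics/top{k}.npy",d)
cv2.imwrite(f"pics/zz{k}.png",cv2.resize(p[140:225,325:425],(500,425),interpolation=2))
print('centre',fit(d))
P=cloud('top',d);Q=((P-O)*1000).reshape(-1,3);g=np.c_[Q@ex,Q@ey,Q[:,2]]
m=(g[:,2]>104)&(g[:,2]<122)&(np.hypot(g[:,0]-60,g[:,1]-45)<50)&(g[:,1]>42);kk=np.median(g[m],0);print('knob',m.sum(),kk,'t',np.arctan2(60-kk[0],kk[1]-45))
for x in(-60,-50,50,60):
    m=(abs(g[:,0]-x)<4)&(abs(g[:,1])<15)&(g[:,2]>50);print(x,np.median(g[m,2]))
E
python3 look.py 3
```

```text
clock: 8.3
position: [0.4922, -0.3407, 0.2158]
eef_rot: [2.938, -1.107, 0.0]
ft_force: [-0.4, 0.2, 0.4]
grip_width: 0.002
t 8.3 tcpG [-55.1 234.9 215.8] F [-0.42  0.17  0.43] yaw [-0.72 -1.  ] yawG 2.426 grip 0.002 q [-0.69  0.03  1.79 -0.    1.32  1.6 ]
centre [ 0.6051 -0.1283]
knob 21 [ 25.7021  60.1552 113.4925] t 1.1547242486470852
-60 71.89911988181186
-50 74.1600398271728
50 105.49583206704871
60 107.3931245745151
```

View pics/zz3.png

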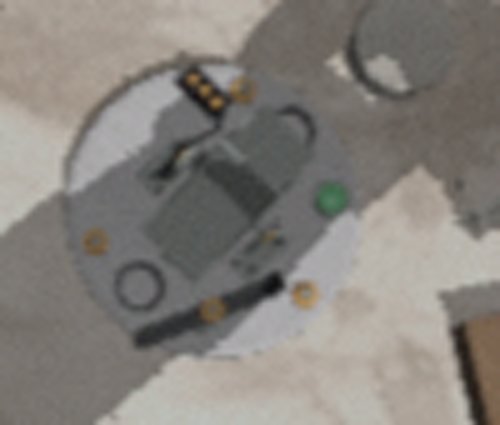

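The bucket has tipped: the -x end reads 72 mm, the +x end 107 mm. The latch is still at 1.15 and the gauge hasn't moved. On to lip_a.

```bash
python3 -m pendant '[{"dx":-15,"dy":-32,"dz":0,"twist":0},{"dx":-30,"dy":-64,"dz":0,"twist":0},{"dx":-45,"dy":-96,"dz":0,"twist":0},{"dx":-60,"dy":-128,"dz":0,"twist":0},{"dx":-75,"dy":-160,"dz":0,"twist":0},{"dx":-90,"dy":-192,"dz":0,"twist":0},{"dx":-105,"dy":-224,"dz":0,"twist":0},{"dx":-110,"dy":-235,"dz":0,"twist":0},{"dx":-110,"dy":-235,"dz":35,"twist":0},{"dx":-110,"dy":-235,"dz":70,"twist":0},{"dx":-110,"dy":-235,"dz":83,"twist":0},{"dx":-110,"dy":-235,"dz":83,"twist":0}]'; python3 -m pendant '[{"dx":0,"dy":0,"dz":0,"twist":0},{"dx":0,"dy":0,"dz":0,"twist":0},{"dx":0,"dy":0,"dz":0,"twist":0}]'; python3 - <<'E'
from h import *
st()
E
```

```text
clock: 9.35
position: [0.5636, -0.086, 0.1276]
eef_rot: [2.942, -1.098, -0.014]
ft_force: [-0.7, 0.0, 0.3]
grip_width: 0.0
clock: 9.6
position: [0.5681, -0.0879, 0.1351]
eef_rot: [-2.942, 1.1, -0.007]
ft_force: [-0.5, -0.0, -0.0]
grip_width: 0.003
t 9.6 tcpG [ 53.6  -5.7 135.1] F [-0.51 -0.01 -0.01] yaw [-0.716 -1.   ] yawG 2.426 grip 0.003 q [-0.25  0.05  1.92  0.    1.18  2.04]
```

Correct y by +5 and push down 45 mm.

```bash
python3 -m pendant '[{"dx":-1,"dy":3,"dz":0,"twist":0},{"dx":-1,"dy":5,"dz":5,"twist":0},{"dx":-1,"dy":5,"dz":10,"twist":0},{"dx":-1,"dy":5,"dz":15,"twist":0},{"dx":-1,"dy":5,"dz":19,"twist":0},{"dx":-1,"dy":5,"dz":22,"twist":0},{"dx":-1,"dy":5,"dz":25,"twist":0},{"dx":-1,"dy":5,"dz":28,"twist":0},{"dx":-1,"dy":5,"dz":31,"twist":0},{"dx":-1,"dy":5,"dz":34,"twist":0}]';  python3 - <<'E'
from h import *
st()
E
```

```text
clock: 10.43
position: [0.5625, -0.0903, 0.098]
eef_rot: [2.943, -1.1, 0.0]
ft_force: [0.1, 0.1, -0.8]
grip_width: -0.0
t 10.4333 tcpG [56.2 -0.1 98. ] F [ 0.05  0.07 -0.79] yaw [-0.715 -1.   ] yawG 2.426 grip -0.0 q [-0.25  0.08  1.95 -0.    1.11  2.03]
```

```bash
python3 -m pendant '[{"dx":0,"dy":0,"dz":2,"twist":0},{"dx":0,"dy":0,"dz":4,"twist":0},{"dx":0,"dy":0,"dz":6,"twist":0},{"dx":0,"dy":0,"dz":8,"twist":0},{"dx":0,"dy":0,"dz":8,"twist":0},{"dx":0,"dy":0,"dz":8,"twist":0}]';  python3 - <<'E'
from h import *
st()
E
python3 -m pendant '[{"dx":0,"dy":0,"dz":-30,"twist":0},{"dx":0,"dy":0,"dz":-65,"twist":0},{"dx":0,"dy":0,"dz":-100,"twist":0},{"dx":10,"dy":10,"dz":-125,"twist":0},{"dx":25,"dy":40,"dz":-125,"twist":0},{"dx":40,"dy":70,"dz":-125,"twist":0},{"dx":55,"dy":100,"dz":-125,"twist":0},{"dx":70,"dy":130,"dz":-125,"twist":0},{"dx":85,"dy":160,"dz":-125,"twist":0},{"dx":100,"dy":190,"dz":-125,"twist":0},{"dx":110,"dy":220,"dz":-125,"twist":0},{"dx":110,"dy":235,"dz":-125,"twist":0}]'; python3 look.py 4
```

```text
clock: 10.93
position: [0.5624, -0.0903, 0.0902]
eef_rot: [-2.943, 1.1, 0.0]
ft_force: [0.5, -0.4, -0.9]
grip_width: 0.004
t 10.9333 tcpG [56.3 -0.1 90.2] F [ 0.5  -0.45 -0.86] yaw [-0.715 -1.   ] yawG 2.426 grip 0.004 q [-0.25  0.09  1.95  0.    1.1   2.03]
clock: 11.93
position: [0.4903, -0.3433, 0.2156]
eef_rot: [2.94, -1.103, 0.001]
ft_force: [0.5, -0.0, 0.6]
grip_width: -0.003
t 11.9333 tcpG [-55.4 238.1 215.6] F [ 0.45 -0.04  0.58] yaw [-0.718 -1.   ] yawG 2.426 grip -0.003 q [-0.7   0.03  1.79 -0.    1.32  1.59]
centre [ 0.6051 -0.1283]
knob 21 [ 25.439   60.3924 115.089 ] t 1.1518009838751817
-60 108.28396520464212
-50 105.43136939952835
50 73.18295563588029
60 70.90149335153318
```

View pics/zz4.png

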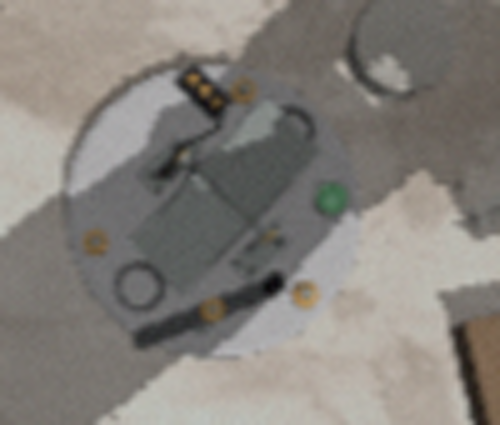

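View pics/top4.png

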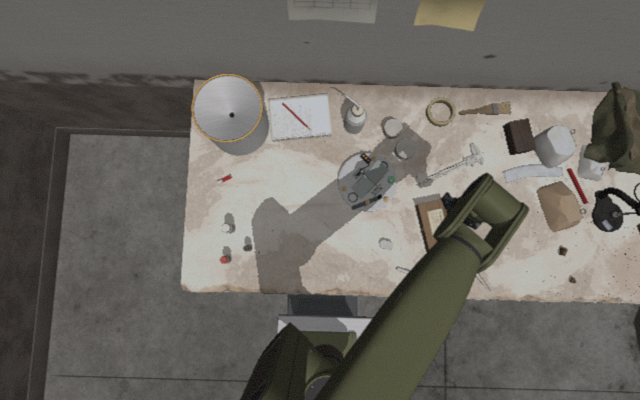

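The bucket is back on its first stop, latch still aside. A pale spot shows at (386,243) in the top view that I didn't notice at first; I'll compare depth between the first and last pictures there and at the bystanders.

```bash
python3 - <<'E'
from h import *
a=np.load('pics/top0.npy');b=np.load('pics/top4.npy')
za=cloud('top',a)[...,2];zb=cloud('top',b)[...,2]
print(np.round(za[238:250:2,378:396:3],3));print(np.round(zb[238:250:2,378:396:3],3))
ch=((abs(za-zb)>.012)&(a>0)&(b>0)&(za<.2)&(zb<.2)).astype(np.uint8)
ch=cv2.morphologyEx(ch,cv2.MORPH_OPEN,np.ones((3,3)))
n,l,s,c=cv2.connectedComponentsWithStats(ch)
print(s[1:],'\n',c[1:].round())
i=[cv2.resize(cv2.imread(f'pics/top{k}.png')[215:265,360:420],(390,325),interpolation=2) for k in(0,4)]
cv2.imwrite('pics/cmp.png',np.hstack(i))
E
```

```text
[[-0.     0.005 -0.001 -0.002  0.006 -0.001]
 [-0.007  0.011  0.016  0.001 -0.001  0.001]
 [-0.001  0.016  0.016  0.014  0.015  0.002]
 [ 0.005  0.014  0.013  0.016  0.013 -0.   ]
 [-0.004  0.018  0.013  0.02   0.015 -0.   ]
 [-0.005 -0.     0.016  0.018  0.015  0.001]]
[[ 0.     0.002 -0.002  0.005 -0.002 -0.001]
 [-0.005  0.014  0.019  0.001  0.002 -0.002]
 [-0.002  0.012  0.014  0.016  0.015  0.001]
 [ 0.001  0.016  0.016  0.011  0.019  0.001]
 [ 0.003  0.016  0.014  0.015  0.018 -0.001]
 [-0.002 -0.     0.016  0.013  0.015  0.004]]
[[369 194  13   8  59]
 [362 198   3   3   9]
 [351 202  13   7  56]
 [368 204  11   8  52]] 
 [[375. 198.]
 [363. 199.]
 [357. 205.]
 [373. 207.]]
```

View pics/cmp.png

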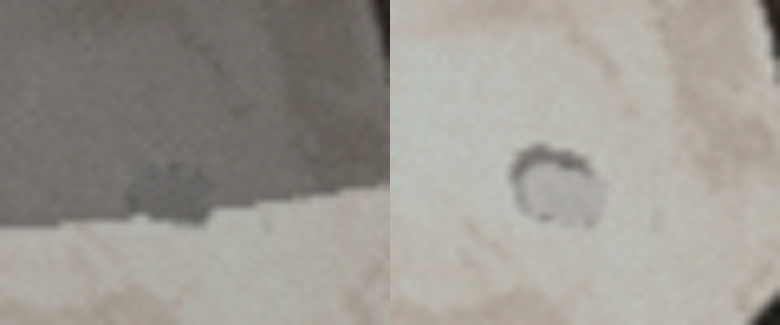

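The pale spot is the loupe (16 mm high). It was in shadow at first and hasn't moved. The only depth changes on the bench are the latch's old and new places, so I'll hand in.

```bash
python3 - <<'E'
from station import manip
print(manip.close_job())
E
```

```text
the job is handed in; nothing more can be done
None
```

The job is done and handed in at about 12 s on the robot's clock; `close_job` gave no verdict. With the closed fingertips I pushed the thumb pin round the post. I then pushed lip_b down until the bucket tipped onto its other stop, and lip_a down until it tipped back.

Last checks, from the top camera with the tool clear of everything:
- **Latch:** at about 1.15 rad, with the tongue pointing away from the bucket.
- **Bucket:** the +x end reads about 71 mm and the -x end about 108 mm, so it is back on its first stop. After the first push I saw it resting on the other stop (72 mm and 107 mm).
- **Gauge:** its centre moved about 1 mm, within measuring error. I did not measure its tilt directly.
- **Bystanders:** the depth pictures before and after differ only where the latch was and now is.

- **Forces:** the highest wrist force I read was about 6 N, at the end of the latch push. I only read it between moves, so a brief higher force could have gone unseen.
- **Refused call:** the first move call was refused because I had left `dz` out of its rows. The arm did not move.

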